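Draw the plug gauge to its first ring and hold it

TASK

Two inclined bush housings stand on the bench, each with a plug gauge pushed fully home. Take the gauge with the straight cylindrical handle (not the ball knob) and draw it straight out along its leaning bore until the upper of the two engraved rings on its shank is out in the open while the lower ring never leaves the bore; do not force it sideways, and do not drag, tip or lift the housing. Leave the other gauge and everything else alone, and finish while still holding the gauge steady there for the inspector: do not let go.

Things in the scene. Friction and masses are not known exactly. Their poses are not given: they have to be found in the camera images.
- bar_gauge_grip (a point): Plug gauge with a straight, finely ringed steel handle (22 mm diameter, 60 mm long), about 0.3 kg, loose, held in its bore only by its weight. Point on its axis at the middle of the handle, 36 mm above the underside of its collar (30 mm diameter, 6 mm thick); z points along the gauge to the handle's end. The shank below the collar is 20 mm in diameter, 58 mm long.
- bar_gauge_shoulder (a point): Point on the axis of the same gauge, at the underside of its collar; at the start it rests on the upper face of the block. The engraved rings are dark bands 3 mm wide round the shank: the upper one lies 18 to 21 mm, the lower one 44 to 47 mm below this point, so a draw of about 33 mm leaves the first out and the second in.
- housing_a_mouth (a point): Centre of the mouth of the bore (21.5 mm, right through) that holds the straight-handled gauge: in the middle of the upper face of a 46 x 46 mm aluminium block, 64 mm long, 76 mm above the bench. z points out of the bore along its axis, which leans 25 degrees from vertical towards the housing's front; y is level, across the housing.
- housing_a: Housing of the straight-handled gauge, loose on the bench, 2.4 kg: dark base plate 124 (x) by 92 (y) by 10 mm, on it two grey cheeks (62 mm over their outsides, tops 46 mm above the bench) with the leaning bored block between them. Origin at the centre of the base's underside; z up, -x its front, the side to which the bore leans, roughly towards the robot.
- knob_gauge_grip (a point): The other gauge, which must be left alone: same shank and collar, but with a ball knob of 32 mm diameter on a thin neck. This point is the centre of the ball, 38 mm above the underside of its collar.
- housing_b: Housing of the gauge with the ball knob, of the same make and size as the other housing. Origin at the centre of its base's underside; z up, -x its front.
- tape_roll_center (a point): Roll of black tape, 62 mm in diameter and 18 mm high, lying on the bench; bystander. Point at its centre.
- oil_bottle_center (a point): Small oil bottle with a red nozzle, 34 mm in diameter, 107 mm high, standing; bystander. Point 50 mm above its foot.

How it is judged:
By the outcome, as a careful person would: the job done as asked, in the order asked, and still so for the second after the job is handed in, while the arm keeps its last pose, push and grip.
It also fails if it takes over 32 s, if anything falls off the work surface, if the arm or the gripper's body presses on something with over 40 N, if the wrist force passes 120 N, or if a joint passes its speed limit or range.

ROBOT

A 6-joint arm with a two-finger parallel gripper is mounted at the origin on a cart in front of the work surface, level with it; the furniture and walls round the work are solid. World frame = base frame: x ahead of the robot, y to its left, z up, the work surface at z = 0. Lengths are in m, angles in rad, forces in N, time in s.
With the tool pointing down it reaches from about 0.275 to 0.725 m from the base axis. Payload 5.6 kg.
Tool frame: the origin (TCP) lies midway between the tips of the shut fingers; the grasp point (between the pads) lies 19 mm behind it; z points along the fingers, y is the line along which they close (so a half turn about z gives the same grasp; the last joint's range is limited). The gripper opens to 85 mm and grips with 20 to 120 N. Pads are 22 mm wide; open, the fingers measure 114 mm over their backs; the gripper's body (76 mm by 85 mm) begins 54 mm behind the grasp point. The pads swing forward as they close: fully open they stand 13 mm farther back than shut.
Start: joints at [-0.851, 0.255, 0.108, 0, -1.424, -0.285], TCP at [0.232, -0.499, 0.231] pointing down, gripper open.
Joint ranges: [-2.95, 2.95], [-1.21, 1.97], [-1.09, 1.5], [-2.87, 1.71], [-2.94, -0.07], [-3.05, 3.05]. Speed limits (rad/s): [2.57, 2.57, 3.14, 3.14, 3.14, 3.14].

INTERFACE

Orientations are given as a 3x3 rotation matrix whose columns are the frame's x, y, z axes.
In Python, from plant import manip gives the robot as it stands. The module is installed in compiled form; this text tells all that it offers.
- The arm moves only by the tool arm_command, never from a script. Its argument "targets" is a list of rows, each a list of 6 numbers: the shift along the tool's x, y, z in m, then the turn, a rotation vector about the tool's x, y, z in rad. In form: [[dx, dy, dz, wx, wy, wz], ...]. A call has 1 to 20 rows; each row shifts and turns the commanded pose from where the row before left it, along the tool's axes as they then stand; what a row does not reach is not made up. A row lasts 1/8 s, in which the tool goes at most 62.5 mm and 10.7 degrees, less where a joint would pass 70% of its speed; a pose out of reach is approached as far as the arm can. A call with a gripper value outside its range is refused whole. "jaw" is the closure, from 0 (fully open) to 1 (shut), set as the call begins (left out, the last holds). The fingers move at their own pace and stop on an object; "squeeze" is the grip in N (left out, the last holds). Time passes only in rows, so rows that do not move let the fingers close. It gives the time, the measured TCP pose, the force, the opening and the grip force at its end, in the units of the state.
- manip.state(): the state, without advancing time (a new reading comes with each control period).
- manip.capture(name): name is "side" or "top"; returns (picture, depth): 400x640x3 uint8, red, green, blue; 400x640 float32, m along the optical axis (not along the pixel's ray), 0 where there is no reading.
- manip.camera_params(name): a dict with "fovy" (degrees; the focal length in pixels is half the picture's height over the tangent of half this angle, whatever the lens; pixels are square), "cx", "cy" (the principal point, pixels), "R" (3x3) and "t" (3): a world point X has camera coordinates R X + t. Camera axes: x right, y down, z forward; pixel columns grow to the right and rows downward; lengths in m; the calibration is good to about 2 mm. A picture is of the moment at which its call begins. camera_params takes no time and is no camera call.
- manip.sign_off(): hands the job in; it is judged then, once.
Trained networks look in the newest picture that a camera, given by its name, has taken for a name from the list of things; names that differ only in an ending like _2 or _b are one class to them, and where a whole thing is asked for, a point or a joint stands for the part that bears it (a point fixed in the world has none). Each returns a list of dicts, best first, with "p" (0 to 1); they miss things now and then, are a little off and sometimes report something else, mostly with a low value. They report only what shows in the picture. A call takes as long as a camera call.
- manip.look_for(query, camera): "at" ([x, y, z] in m, in world coordinates, good to about 4 mm: the middle of the surface that is visible of it).
The state is a dict: "t": time; "joint_pos": joint angles; "qvel": joint speeds; "tau": joint torques, N m; "eef_pos": TCP position; "ee_rot": TCP orientation; "ft_force": force on the tool from outside, world axes, zero at the start; "torque": the same for the moment, N m; "gripper_width": finger opening in m; "grip_force": force on a finger pad.
Only numpy, scipy, OpenCV 4.12 (cv2) and the standard library are available. Lean on these libraries where they do the work, as an engineer would, in place of code of your own. Each camera call takes 0.05 s, during which the arm holds its last target. There are 200 camera calls.

## Working session

There is one attempt and no reset: what is moved stays moved. The work goes in short steps, Python scripts to look and compute and a tool call to move; the robot and the scene stay as the last step left them, time stands still between calls to the robot, and variables do not carry over. Pictures are saved under pics/ and viewed, at most 10 in all, crops included, and the job is handed in when it is done.

Besides the shell and the picture viewer there is one more tool, called after "Emit:" as name(argument=value, ...), one argument or row to a line, values as JSON. arm_command: Moves the arm, as the interface text tells. Its arguments: {"type":"object","properties":{"targets":{"type":"array","items":{"type":"array","items":{"type":"number"}}},"jaw":{"type":"number"},"squeeze":{"type":"number"}},"required":["targets"]}

```bash
mkdir -p pics; cat > h.py <<'E'
import numpy as np, cv2
from plant import manip
def cam(n):
    p=manip.camera_params(n); f=200/np.tan(np.radians(p["fovy"])/2); return f,p["cx"],p["cy"],np.array(p["R"]),np.array(p["t"])
def cloud(n,d):
    f,cx,cy,R,t=cam(n); v,u=np.mgrid[:400,:640]
    P=np.stack([(u-cx)/f*d,(v-cy)/f*d,d],-1); return (P-t)@R
def proj(n,X):
    f,cx,cy,R,t=cam(n); c=np.atleast_2d(X)@R.T+t; return c[:,:2]/c[:,2:]*f+[cx,cy]
E
python3 - <<'E'
from h import *
np.set_printoptions(precision=4,suppress=True)
for n in("side","top"):
    im,d=manip.capture(n); cv2.imwrite(f"pics/{n}0.png",im[:,:,::-1]); np.savez(f"{n}0.npz",im=im,d=d)
    print(n,cam(n))
    for q in("bar_gauge_grip","housing_a_mouth","housing_a","knob_gauge_grip","housing_b","tape_roll_center","oil_bottle_center"):
        for r in manip.look_for(q,n)[:2]: print(q,np.array(r["at"]),round(r["p"],2),proj(n,r["at"])[0])
print(manip.state())
E
```

```text
side (np.float64(429.94687113587986), 318.30390286339934, 200.7081190763936, array([[-0.9225, -0.385 ,  0.0267],
       [-0.1664,  0.3343, -0.9276],
       [ 0.3482, -0.8602, -0.3725]]), array([0.4961, 0.1652, 0.8418]))
bar_gauge_grip [ 0.5418 -0.0899  0.1086] 0.73 [331.9357 178.2635]
housing_a_mouth [ 0.5536 -0.0759  0.0274] 0.58 [324.3779 209.5148]
housing_a_mouth [0.6707 0.3351 0.0428] 0.25 [178.6667 270.9316]
housing_a [0.5449 0.197  0.0181] 0.97 [277.1376 262.8525]
housing_a [ 0.5546 -0.0707  0.0235] 0.79 [323.1949 211.5892]
knob_gauge_grip [0.5311 0.1788 0.1032] 0.83 [287.4506 221.7825]
housing_b [0.5449 0.197  0.0181] 0.97 [277.1376 262.8525]
housing_b [ 0.5546 -0.0707  0.0235] 0.79 [323.1949 211.5892]
tape_roll_center [ 0.3929 -0.0854  0.0149] 0.56 [386.8968 224.3239]
top (np.float64(391.504817635904), 319.8122469285754, 204.607687146484, array([[-0.0313, -0.9995,  0.0076],
       [-0.9967,  0.0307, -0.0756],
       [ 0.0753, -0.0099, -0.9971]]), array([0.054 , 0.5522, 1.0597]))
bar_gauge_grip [ 0.5459 -0.0999  0.1217] 0.44 [374.7759 202.9564]
bar_gauge_grip [ 0.5728 -0.0842 
[... 392 characters left out ...]
542  196.6574]
tape_roll_center [ 0.3901 -0.1016  0.0187] 0.64 [372.2261 262.6626]
oil_bottle_center [0.669  0.3209 0.0511] 0.63 [213.2796 164.3453]
{'t': 0.8, 'joint_pos': array([-0.8514,  0.2551,  0.1082,  0.    , -1.4239, -0.2846]), 'qvel': array([-0.0007,  0.0019,  0.0023,  0.0003,  0.0014,  0.0007]), 'tau': array([ -0.0002, -38.6364,  23.8053,   5.3677,  -0.0005,   0.    ]), 'eef_pos': array([ 0.2317, -0.4988,  0.2313]), 'ee_rot': array([[-0.907 , -0.4212, -0.    ],
       [-0.4212,  0.907 ,  0.    ],
       [ 0.    ,  0.    , -1.    ]]), 'ft_force': array([ 0.221 , -0.328 , -0.5002]), 'torque': array([-0.0105,  0.011 ,  0.0048]), 'grip_force': 0.0, 'gripper_width': 0.08567299734858065}
```

View pics/side0.png

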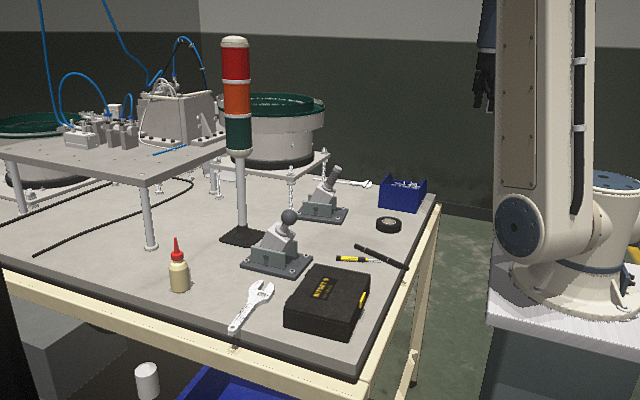

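View pics/top0.png

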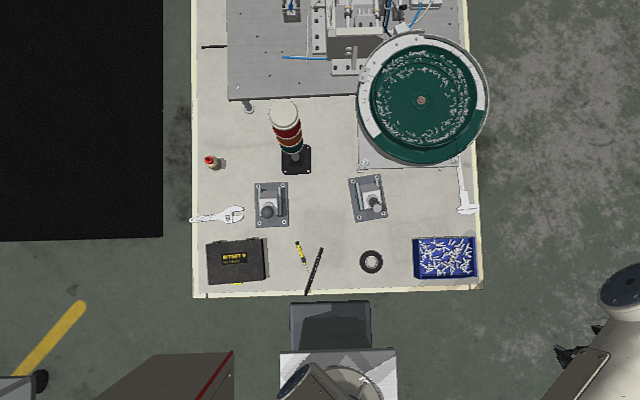

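Both views show the straight-handled gauge, at (377,206) in top and (332,175) in side. The feeder bowl overhangs behind it, and the tape roll is in front at (371,261) in top. Next I'll fit the housing yaw and the handle axis.

```bash
python3 - <<'E'
from h import *
np.set_printoptions(precision=4,suppress=True)
for n,(u0,u1,v0,v1) in dict(side=(285,365,150,235),top=(335,405,165,235)).items():
    z=np.load(n+"0.npz"); im,d=z["im"],z["d"]
    c=cv2.resize(im[v0:v1,u0:u1],None,fx=7,fy=7,interpolation=cv2.INTER_CUBIC); cv2.imwrite(f"pics/{n}c.png",c[:,:,::-1])
    P=cloud(n,d); m=(d>0)
    m[:v0]=0;m[v1:]=0;m[:,:u0]=0;m[:,u1:]=0
    h=m&(P[...,2]>0.088)&(P[...,2]<0.16)&(np.linalg.norm(P[...,:2]-[.55,-.09],axis=-1)<.06)
    Q=P[h]; print(n,"handle",len(Q),Q.mean(0),Q.min(0),Q.max(0)); U=np.linalg.svd(Q-Q.mean(0))[2][0]; print(U)
    g=m&(np.abs(P[...,2]-.010)<.004)&(im.mean(-1)<125)
    b=P[g]; b=b[np.linalg.norm(b[:,:2]-[.57,-.09],axis=1)<.1]
    r=cv2.minAreaRect((b[:,:2]*1000).astype(np.float32)); print("base",len(b),r)
zt=np.load("top0.npz");P=cloud("top",zt["d"]);w=P[(P[...,0]>.55)&(P[...,0]<.85)&(abs(P[...,1]+.15)<.2)&(P[...,2]>.14)]
print("tall",w.min(0),w.max(0)); print(w[w[:,0].argsort()[:5]])
E
```

```text
side handle 194 [ 0.5404 -0.094   0.1145] [ 0.5225 -0.1104  0.0881] [ 0.5645 -0.086   0.1399]
[ 0.4454  0.114  -0.888 ]
base 376 ((568.1339111328125, -94.29302978515625), (122.58828735351562, 90.51625061035156), 8.462124824523926)
top handle 135 [ 0.5441 -0.0984  0.1222] [ 0.5249 -0.1104  0.088 ] [ 0.5776 -0.0834  0.1415]
[-0.5674 -0.1256  0.8138]
base 665 ((580.0304565429688, -95.35639953613281), (142.51344299316406, 92.44891357421875), 7.862794399261475)
tall [ 0.62   -0.3388  0.1506] [0.85   0.049  0.2838]
[[ 0.62   -0.1933  0.2542]
 [ 0.62   -0.1956  0.2537]
 [ 0.62   -0.2003  0.2527]
 [ 0.6201 -0.1797  0.256 ]
 [ 0.6202 -0.2052  0.2511]]
```

View pics/sidec.png

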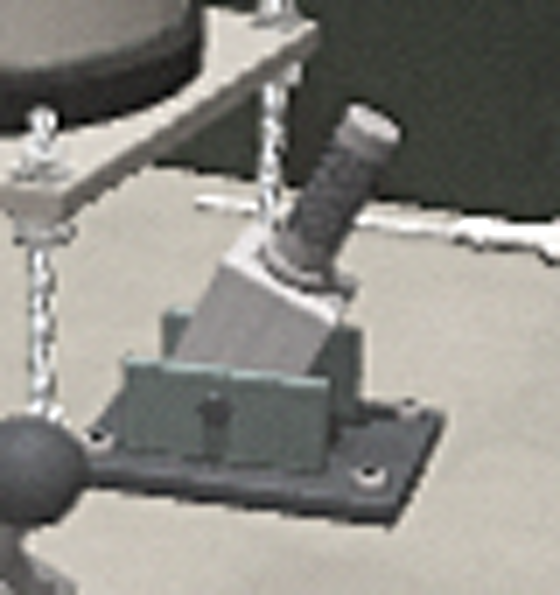

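View pics/topc.png

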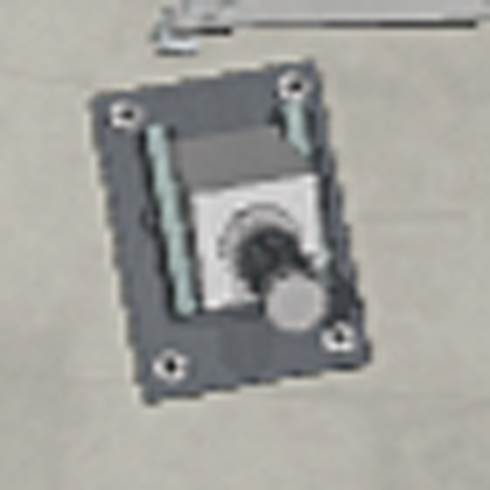

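The crops show the straight handle leaning toward the robot with collar seated; the base fits at a yaw of about 8.3°. Next is the handle axis, using the known lean, then the moves.

```bash
cat >> h.py <<'E'
from scipy.spatial.transform import Rotation as Ro
def frame(yaw,tilt=25):
    a=np.array([-np.sin(np.radians(tilt))*np.cos(yaw),-np.sin(np.radians(tilt))*np.sin(yaw),np.cos(np.radians(tilt))])
    y=np.array([-np.sin(yaw),np.cos(yaw),0]); z=-a
    return a,np.stack([np.cross(y,z),y,z],1)
E
python3 - <<'E'
from h import *
from scipy.optimize import least_squares
np.set_printoptions(precision=4,suppress=True)
yaw=np.radians(8.3); a,R=frame(yaw)
for n in("side","top"):
    z=np.load(n+"0.npz"); im,d=z["im"],z["d"]; P=cloud(n,d)
    Q0=P[(d>0)&(np.linalg.norm(P-[.541,-.096,.1086],axis=-1)<.045)]
    def res(p,Q,yw=yaw):
        aa=frame(yw)[0]; w=Q-np.array([p[0],p[1],.1086]); return np.linalg.norm(w-np.outer(w@aa,aa),axis=1)-.011
    p=np.array([.541,-.096])
    for _ in range(5):
        w=Q0-np.array([*p,.1086]); s=w@a; Q=Q0[(s>-.026)&(s<.027)&(np.linalg.norm(w,axis=1)<.04)]
        r=least_squares(res,p,args=(Q,),loss="soft_l1",f_scale=.002); p=r.x
    r3=least_squares(lambda q:res(q[:2],Q,q[2]),[*p,yaw],loss="soft_l1",f_scale=.002)
    print(n,len(Q),p,np.abs(res(p,Q)).mean(),"free yaw",r3.x[:2],np.degrees(r3.x[2]))
    # end cap
    w=Q0-np.array([*p,.1086]);s=w@a; rr=np.linalg.norm(w-np.outer(s,a),axis=1); print("cap s pct",np.percentile(s[rr<.009],[80,90,95]))
    # block top face
    m=P[(d>0)&(np.linalg.norm(P-[.56,-.095,.076],axis=-1)<.032)]; h=(m-np.array([*p,.1086])+.036*a)@a
    f=m[np.abs(h)<.004]; print("face",len(f),h[np.abs(h)<.004].mean(), f.min(0),f.max(0))
# expected from base centre
print(Ro.from_matrix(np.array(manip.state()["ee_rot"]).T@R).as_rotvec())
for n,X in(("bar",[.5411,-.0945,.1086]),): print([proj(c,X+a*s) for c in("side","top") for s in(-.03,0,.03)])
E
```

```text
side 174 [ 0.5442 -0.1014] 0.0011121135330085716 free yaw [ 0.5442 -0.1014] 6.567131688542701
cap s pct [0.0307 0.0313 0.0315]
face 112 0.0002690390235210989 [ 0.5359 -0.1222  0.0657] [ 0.5814 -0.0707  0.0867]
top 78 [ 0.5449 -0.1003] 0.0005798260903709322 free yaw [ 0.5449 -0.1003] 8.225001137178838
cap s pct [0.0315 0.032  0.0325]
face 170 0.00011555203006164032 [ 0.5374 -0.1216  0.0635] [ 0.5829 -0.073   0.0881]
[ 0.0633 -0.4333  0.2853]
[array([[327.5268, 187.4623]]), array([[332.8586, 177.7707]]), array([[338.3206, 167.8424]]), array([[369.605 , 201.3147]]), array([[371.9682, 205.319 ]]), array([[374.4687, 209.5559]])]
```

Emit:
arm_command(
  targets=[
    [-0.0349,0.0199,0.002,0,0,0],
    [-0.0349,0.0199,0.002,0,0,0],
    [-0.0349,0.0199,0.002,0,0,0],
    [-0.0349,0.0199,0.002,0,0,0],
    [-0.0349,0.0199,0.002,0,0,0],
    [-0.0349,0.0199,0.002,0,0,0],
    [-0.0349,0.0199,0.004,0,0,0],
    [-0.0349,0.0199,0.004,0,0,0],
    [-0.0349,0.0199,0.006,0,0,0],
    [-0.0349,0.0199,0.008,0,0,0],
    [-0.0349,0.0199,0.008,0,0,0],
    [-0.0349,0.0199,0.008,0,0,0],
    [0,0,0,0.0106,-0.0722,0.0476],
    [0,0,0,0.0106,-0.0722,0.0476],
    [0,0,0,0.0106,-0.0722,0.0476],
    [0,0,0,0.0106,-0.0722,0.0476],
    [0,0,0,0.0106,-0.0722,0.0476],
    [0,0,0,0.0106,-0.0722,0.0476],
    [0,0,0,0,0,0],
  ],
  jaw=0,
  squeeze=20,
)

```text
t: 3.18
eef_pos: [0.5096, -0.1059, 0.1811]
ee_rot: [[-0.897, -0.144, 0.418], [-0.131, 0.99, 0.061], [-0.422, -0.0, -0.907]]
ft_force: [-0.1, 0.3, 0.4]
gripper_width: 0.0851
grip_force: 0.0
```

```bash
cat > err.py <<'E'
from h import *
np.set_printoptions(precision=4,suppress=True)
a,R=frame(np.radians(8.2)); G=np.array([.5446,-.1008,.1086])
s=manip.state(); M=np.array(s["ee_rot"]); gp=np.array(s["eef_pos"])-.019*M[:,2]
print("t",s["t"],"tool-frame shift to grip",M.T@(G-gp),"turn",Ro.from_matrix(M.T@R).as_rotvec(),"F tool",M.T@np.array(s["ft_force"]),"T tool",M.T@np.array(s["torque"]),s["gripper_width"],s["grip_force"])
E
python3 err.py; python3 - <<'E'
from h import *
im,d=manip.capture("side");cv2.imwrite("pics/s1.png",im[:,:,::-1])
im,d=manip.capture("top");cv2.imwrite("pics/t1.png",im[:,:,::-1])
E
```

```text
t 3.175 tool-frame shift to grip [-0.0015 -0.      0.0996] turn [ 0.0005 -0.0007  0.0015] F tool [-0.092   0.2753 -0.4319] T tool [-0.0088  1.2483  0.068 ] 0.08507010660062252 0.0
```

View pics/s1.png

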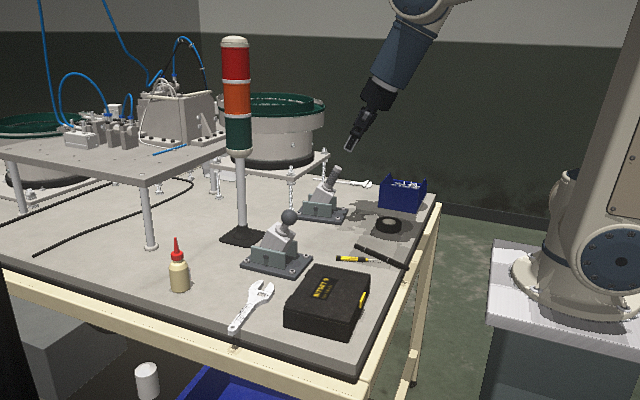

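The gripper is in line above the gauge, with fingertips near (350,148) and the handle end near (338,167). Next I advance along the axis.

Emit:
arm_command(
  targets=[
    [-0.0015,0,0.015,0,0,0.0015],
    [0,0,0.015,0,0,0],
    [0,0,0.015,0,0,0],
    [0,0,0.015,0,0,0],
    [0,0,0.015,0,0,0],
    [0,0,0.013,0,0,0],
    [0,0,0.012,0,0,0],
    [0,0,0,0,0,0],
  ],
  jaw=0.55,
)

```text
t: 4.28
eef_pos: [0.5538, -0.0995, 0.0902]
ee_rot: [[-0.898, -0.143, 0.417], [-0.129, 0.99, 0.061], [-0.421, 0.001, -0.907]]
ft_force: [-1.4, 0.9, -0.5]
gripper_width: 0.0384
grip_force: 0.0
```

```bash
python3 err.py; python3 - <<'E'
from h import *
out=[]
for n,(u0,u1,v0,v1) in dict(side=(300,380,130,215),top=(335,415,165,250)).items():
    im,d=manip.capture(n); out.append(cv2.resize(im[v0:v1,u0:u1],None,fx=5,fy=5,interpolation=cv2.INTER_CUBIC))
cv2.imwrite("pics/near.png",np.hstack(out)[:,:,::-1])
E
```

```text
t 4.275 tool-frame shift to grip [ 0.0007  0.0001 -0.0016] turn [ 0.0005 -0.0018 -0.0002] F tool [ 1.3626  1.1079 -0.0848] T tool [ 0.0554  1.2707 -0.01  ] 0.03835742026205129 0.0
```

View pics/near.png

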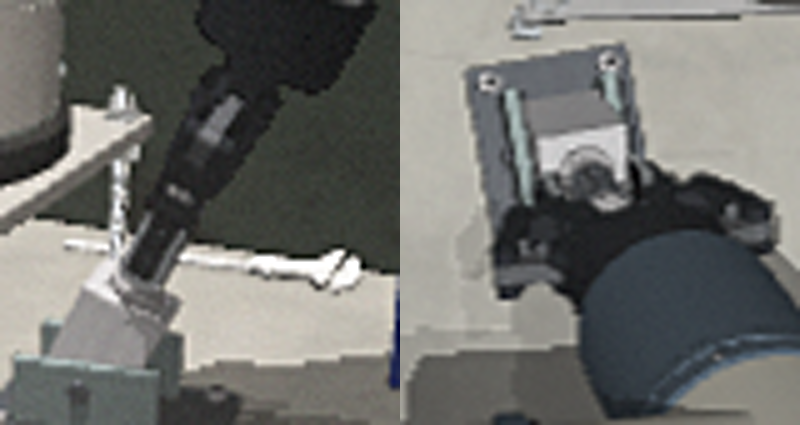

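The handle stands between the fingers in both crops. Next I close softly in stages, watching for a side force.

Emit:
arm_command(
  targets=[
    [0,0,-0.001,0,0,0],
    [0,0,0,0,0,0],
    [0,0,0,0,0,0],
  ],
  jaw=0.715,
  squeeze=20,
)

```text
t: 4.75
eef_pos: [0.5538, -0.0996, 0.0926]
ee_rot: [[-0.897, -0.143, 0.419], [-0.129, 0.99, 0.061], [-0.423, 0.0, -0.906]]
ft_force: [-0.7, 1.0, 1.1]
gripper_width: 0.0246
grip_force: 0.0
```

```bash
python3 err.py
```

```text
t 4.75 tool-frame shift to grip [0.0016 0.0001 0.0006] turn [ 0.0003  0.0006 -0.0001] F tool [ 0.0348  1.0456 -1.1879] T tool [-0.0611  1.3116  0.0206] 0.024578476996288186 0.0
```

Emit:
arm_command(
  targets=[
    [0.001,0,0,0,0,0],
    [0,0,0,0,0,0],
    [0,0,0,0,0,0],
    [0,0,0,0,0,0],
  ],
  jaw=1,
  squeeze=20,
)

```text
t: 5.25
eef_pos: [0.5533, -0.0998, 0.0924]
ee_rot: [[-0.896, -0.143, 0.419], [-0.129, 0.99, 0.061], [-0.424, -0.0, -0.906]]
ft_force: [0.0, -0.5, 4.8]
gripper_width: 0.0215
grip_force: 21.7
```

```bash
python3 err.py
```

```text
t 5.25 tool-frame shift to grip [0.0011 0.0003 0.0006] turn [0.0001 0.0013 0.0001] F tool [-2.0069 -0.4946 -4.3489] T tool [0.2713 0.7023 0.0199] 0.02151652280924907 21.726864874362946
```

Held and centred, with side force under 2 N. Next I firm up the grip and draw slowly.

Emit:
arm_command(
  targets=[
    [0,0,0,0,0,0],
    [0,0,0,0,0,0],
    [0,0,-0.002,0,0,0],
    [0,0,-0.002,0,0,0],
    [0,0,-0.002,0,0,0],
    [0,0,-0.002,0,0,0],
    [0,0,0,0,0,0],
  ],
  squeeze=50,
)

```text
t: 6.12
eef_pos: [0.5498, -0.1002, 0.0988]
ee_rot: [[-0.897, -0.143, 0.418], [-0.129, 0.99, 0.061], [-0.423, 0.0, -0.906]]
ft_force: [4.3, -1.9, -2.1]
gripper_width: 0.0212
grip_force: 49.2
```

```bash
python3 err.py
```

```text
t 6.125 tool-frame shift to grip [0.0005 0.0002 0.0079] turn [ 0.0003  0.0002 -0.0002] F tool [-2.6828 -2.538   3.6154] T tool [ 0.7708  0.1603 -0.0009] 0.02118266630948382 49.20063078403473
```

Emit:
arm_command(
  targets=[
    [-0.0004,-0.0004,-0.002,0,0,0],
    [0,0,-0.002,0,0,0],
    [0,0,-0.002,0,0,0],
    [0,0,-0.002,0,0,0],
    [0,0,-0.002,0,0,0],
    [0,0,0,0,0,0],
  ],
)

```text
t: 6.88
eef_pos: [0.5455, -0.101, 0.1079]
ee_rot: [[-0.897, -0.143, 0.418], [-0.129, 0.99, 0.061], [-0.422, 0.001, -0.907]]
ft_force: [3.1, 0.3, -2.7]
gripper_width: 0.021
grip_force: 49.2
```

```bash
python3 err.py
```

```text
t 6.875 tool-frame shift to grip [0.0005 0.0003 0.018 ] turn [ 0.0007 -0.0005 -0.0003] F tool [-1.6326 -0.133   3.7563] T tool [ 0.0925  0.3496 -0.0064] 0.020974976892092805 49.17603135108948
```

Emit:
arm_command(
  targets=[
    [-0.0002,0,-0.002,0,0,0],
    [0,0,-0.002,0,0,0],
    [0,0,-0.002,0,0,0],
    [0,0,-0.002,0,0,0],
    [0,0,-0.002,0,0,0],
    [0,0,0,0,0,0],
  ],
)

```text
t: 7.62
eef_pos: [0.5414, -0.1018, 0.1175]
ee_rot: [[-0.897, -0.143, 0.418], [-0.129, 0.99, 0.061], [-0.422, 0.0, -0.906]]
ft_force: [0.9, 1.0, -1.5]
gripper_width: 0.0208
grip_force: 49.6
```

```bash
python3 err.py
```

```text
t 7.625 tool-frame shift to grip [0.0007 0.0005 0.0285] turn [ 0.0004 -0.0004 -0.0001] F tool [-0.3282  0.8672  1.8198] T tool [-0.1573  1.1776  0.0026] 0.020839567276013028 49.617379903793335
```

Emit:
arm_command(
  targets=[
    [0,0.0002,-0.002,0,0,0],
    [0,0,-0.002,0,0,0],
    [0,0,-0.001,0,0,0],
    [0,0,0,0,0,0],
    [0,0,0,0,0,0],
  ],
)

```text
t: 8.25
eef_pos: [0.5394, -0.1019, 0.1219]
ee_rot: [[-0.897, -0.143, 0.418], [-0.129, 0.99, 0.061], [-0.422, 0.0, -0.906]]
ft_force: [1.0, 0.0, -2.6]
gripper_width: 0.021
grip_force: 49.6
```

```bash
python3 err.py; python3 - <<'E'
from h import *
np.set_printoptions(precision=4,suppress=True)
a,R=frame(np.radians(8.2)); M=np.array([.5446,-.1008,.1086])-.036*a
out=[]
for n,(u0,u1,v0,v1) in dict(side=(300,350,150,235),top=(335,385,165,250)).items():
    im,d=manip.capture(n); out.append(cv2.resize(im[v0:v1,u0:u1],None,fx=7,fy=7,interpolation=cv2.INTER_CUBIC))
    P=cloud(n,d); im0,d0=np.load(n+"0.npz")["im"],np.load(n+"0.npz")["d"]
    b=P[(d>0)&(abs(P[...,2]-.01)<.004)&(im.mean(-1)<125)]; b=b[np.linalg.norm(b[:,:2]-[.57,-.09],axis=1)<.1]
    print(n,cv2.minAreaRect((b[:,:2]*1000).astype(np.float32)))
    w=P-M; s=w@a; rr=np.linalg.norm(w-s[...,None]*a,axis=-1)
    for k in range(0,50,3):
        q=(d>0)&(s>k/1000)&(s<=(k+3)/1000)&(rr<.019)
        print(k,q.sum(),"r90 %.4f"%np.percentile(rr[q],90) if q.sum() else "","bright %.0f"%im[q].mean() if q.sum() else "",end="; ")
    if n=="side":
        for k in range(0,45,3): print(k,proj(n,M+a*k/1000)[0].round(1),end=" ")
    print()
cv2.imwrite("pics/fin.png",np.hstack(out)[:,:,::-1])
E
```

```text
t 8.25 tool-frame shift to grip [0.0008 0.0003 0.0333] turn [ 0.0004 -0.0003 -0.0002] F tool [ 0.1911 -0.1262  2.7804] T tool [-0.0504  1.4183  0.0421] 0.021045313853312424 49.575528502464294
side ((568.1909790039062, -95.99481201171875), (122.5143051147461, 95.28240966796875), 9.065478324890137)
0 35 r90 0.0182 bright 175; 3 11 r90 0.0121 bright 112; 6 6 r90 0.0107 bright 113; 9 9 r90 0.0122 bright 105; 12 6 r90 0.0106 bright 57; 15 11 r90 0.0114 bright 102; 18 8 r90 0.0123 bright 108; 21 7 r90 0.0106 bright 123; 24 12 r90 0.0121 bright 94; 27 9 r90 0.0111 bright 93; 30 3 r90 0.0116 bright 101; 33 10 r90 0.0164 bright 123; 36 20 r90 0.0178 bright 105; 39 20 r90 0.0150 bright 114; 42 9 r90 0.0120 bright 93; 45 7 r90 0.0123 bright 97; 48 5 r90 0.0153 bright 87; 0 [326.1 188.4] 3 [326.6 187.4] 6 [327.2 186.5] 9 [327.7 185.5] 12 [328.2 184.6] 15 [328.7 183.6] 18 [329.3 182.7] 21 [329.8 181.7] 24 [330.3 180.7] 27 [330.8 179.8] 30 [331.4 178.8] 33 [331.9 177.8] 36 [332.4 176.8] 39 [333.  175.9] 42 [333.5 174.9] 
top ((581.0748291015625, -94.88996887207031), (140.83868408203125, 91.98143005371094), 7.698642730712891)
0 32 r90 0.0182 bright 186; 3 10 r90 0.0171 bright 145; 6 5 r90 0.0104 bright 95; 9 1 r90 0.0100 bright 65; 12 3 r90 0.0102 bright 64; 15 2 r90 0.0099 bright 73; 18 4 r90 0.0106 bright 79; 21 1 r90 0.0107 bright 63; 24 0  ; 27 0  ; 30 0  ; 33 3 r90 0.0145 bright 142; 36 16 r90 0.0148 bright 143; 39 8 r90 0.0145 bright 140; 42 3 r90 0.0114 bright 109; 45 1 r90 0.0103 bright 92; 48 6 r90 0.0125 bright 87;
```

View pics/fin.png

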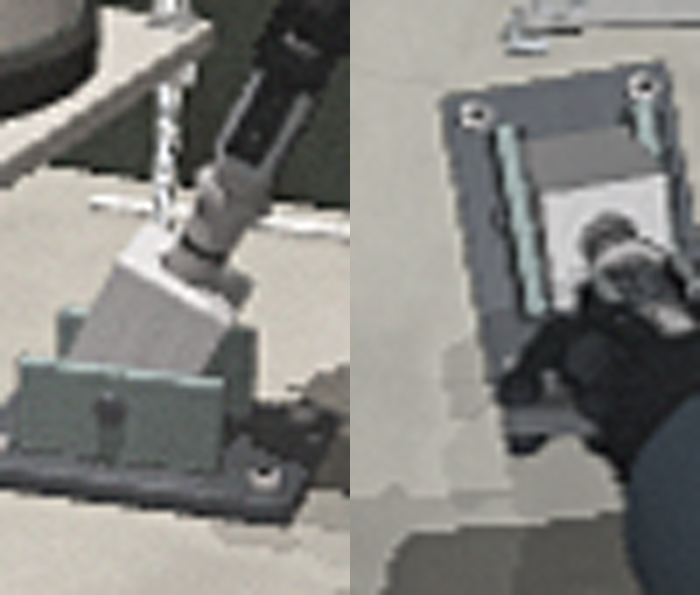

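The upper ring's dark band shows in the open at side-crop (205,245), 12–15 mm above the mouth. The collar is 33 mm up, the lower ring is about 11 mm inside the bore, and the housing has not moved. The hold is steady, with about 3 N of force, which is the gauge's weight.

```bash
python3 -c "
from plant import manip
print(manip.sign_off())"
```

```text
the job is handed in; nothing more can be done
None
```

The straight-handled gauge is drawn about 33 mm along its bore and still held steady: the upper ring is in the open, the lower ring should still be about 11 mm inside by the measured draw, the housing has not visibly moved, and the job is handed in.

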